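# Ready the desktop ironer for linen

## Robot

A 6-joint arm with a two-finger parallel gripper is mounted at the origin on the work surface. World frame = base frame: x ahead of the robot, y to its left, z up, the work surface at z = 0. Lengths are in m, angles in rad, forces in N, time in s.
With the tool pointing down it reaches from about 0.25 to 0.85 m from the base axis. Payload 12.5 kg.
Tool frame: the origin (TCP) lies midway between the tips of the shut fingers; the grasp point (between the pads) lies 19 mm behind it; z points along the fingers, x is the direction in which the jaws open and shut, and the axes are right-handed (so a half turn about z gives the same grasp; the last joint's range is limited). The gripper opens to 93 mm and grips with 3 to 60 N. Pads are 15 mm wide; open, the fingers measure 128 mm over their backs; the gripper's body (75 mm by 188 mm) begins 65 mm behind the grasp point.
Start: joints at [-1.388, 0.351, 1.652, -0, 1.139, -0.085], TCP at [0.146, -0.53, 0.219] pointing down, gripper open.
Joint ranges: [-2.75, 2.75], [-0.79, 2.1], [0.01, 2.65], [-1.57, 4.71], [0.07, 3.14], [-2.87, 2.87]. Speed limits (rad/s): [2.22, 2.22, 2.79, 3.14, 3.14, 3.14].

## Interface

Orientations are given as a rotation vector (axis times angle).
In Python, from rig import env gives the robot as it stands.
- The arm moves only by the tool send_rows, never from a script. Its argument "motion" is a list of rows, each a list of 3 entries, a list of its own where there are three numbers: the shift along the tool's x, y, z each as a share of 30 mm, from -1 to 1, then the turn about the tool's z as a share of 5 degrees, from -1 to 1, then the opening, from 0 (shut) to 1 (fully open). A call has 1 to 8 rows; each row shifts and turns the pose as measured when the row begins, along the tool's axes as they then stand; what a row does not reach is not made up. A row lasts 1/12 s, in which the tool goes at most 41.7 mm and 7.16 degrees, less where a joint would pass 70% of its speed; a pose out of reach is approached as far as the arm can. A call with a number of a shift or a turn outside -1 to 1 is refused whole. A call with a gripper value outside its range is refused whole. The fingers move at their own pace and stop on an object; "grip_force" is the grip in N (left out, the last holds). Time passes only in rows, so rows that do not move let the fingers close. It gives the time, the measured TCP pose, the force and the opening at its end, in the units of the state.
- env.get_obs(): the state, without advancing time (a new reading comes with each control period).
- env.camera(name): name is "scene" or "top" or "wrist"; returns the picture (384x512x3 uint8, red, green, blue); there is no depth.
- env.calibration(name): a dict with "fovy" (degrees; the focal length in pixels is half the picture's height over the tangent of half this angle, whatever the lens; pixels are square), "cx", "cy" (the principal point, pixels), "world_from_camera" (4x4, takes a point from camera to world coordinates). Camera axes: x right, y down, z forward; pixel columns grow to the right and rows downward; lengths in m; the calibration is good to about 2 mm. A picture is of the moment at which its call begins: read the wrist's pose just before it. calibration takes no time and is no camera call; for the wrist camera it gives the pose at the moment of the call.
- env.hand_in(): hands the job in, once; it reports no verdict.
The state is a dict: "time": time; "joint_pos": joint angles; "dq": joint speeds; "tau": joint torques, N m; "position": TCP position; "orientation": TCP orientation; "contact_force": force on the tool from outside, world axes, zero at the start; "ft_torque": the same for the moment, N m; "finger_gap": opening from 0.0 (shut) to 1.0 (fully open).
Only numpy, scipy, OpenCV 4.12 (cv2) and the standard library are available. Lean on these libraries where they do the work, as an engineer would, in place of code of your own. Each camera call takes 0.05 s, during which the arm holds its last target. There are 200 camera calls.

## Task

Get the desktop ironer ready for linen: turn its heat selector to the three-dot mark so that it rests in that click position, and hang the linen sprayer, which is lying on the counter, by its trigger on the ironer's front rail, hanging free. Leave the other things on the counter where they are.

Things in the scene. Friction and masses are not known exactly. Their poses are not given: they have to be found in the camera images.
- ironer: Dark navy desktop rotary ironer, 280 mm deep (x), 620 wide (y), 203 high, fixed. Origin: centre of its underside; +x to its back, away from the robot, +y to its left end seen from the robot. Control head: 140 mm wide block at the -y end; 60 mm pedestal at the +y end; grey roller between. Front face at x = -140 mm.
- rail_mid (a point): Point on the axis of the front rail: a level steel tube, 12 mm diameter, along the ironer's y at x = -235 mm, axis 210 mm above the counter, 95 mm clear of the ironer's front. Axes as the ironer's. The straight bar runs from 235 mm to the -y side of this point to 230 mm to its +y side.
- selector (a joint): Heat selector, rad, upright axis: 0 = off (hollow ring), pointer to the ironer's +y; grows clockwise from above. Clicks every 0.785: one dot 0.785, two dots 1.571 (pointer straight back, ironer's +x), three dots 2.356, steam (three bars) 3.142, the stop. Leaving a click takes about 0.13 N m; let go between clicks it springs to the nearer. Starts at off or one dot.
- selector_grip (a point): On the selector's axis at grip height, 225.5 mm above the counter. Its axes turn with the knob: y along the pointer, z up. Knob on the flat silver top of the control head: black disc 70 mm across, 7 mm high, with a bar grip 66 mm long (along the pointer), 18 wide; bar top 13 mm above this point, disc top 16 mm below it. A white line marks the pointer end.
- dots3 (a point): The three-dot mark: three black dots on the panel, 52 mm from the selector's axis.
- sprayer: Rigid white trigger sprayer, 204 mm long, 0.2 to 0.4 kg, lying on its flat side. Axes: x from foot to head (up when it stands), y the way trigger and nozzle point. Its long axis is y = 0, z = 28 mm. Foot x = -85 mm; bottle x -85 to 30, 50 mm wide (y), 56 thick (z); neck 31 mm diameter, x 54 to 85; head above. Centre of mass near x = -5.
- sprayer_hook (a point): Point in the gap between neck and trigger where the rail's axis lies when it hangs: x = 79, y = 36, z = 28 mm in the sprayer's frame (same axes), 6 mm below the head's flat underside. Gap from y = 15.5 (neck) to 48 mm (trigger); the black trigger, 7 mm thick, 16 wide, reaches 43 mm below the head, leaning out to y = 63 at its end. It hangs tilted about 0.35 rad.
- sprayer_head (a point): Point in the grey head above the neck, to grip it from above when it stands: x = 112, y = 3, z = 28 mm in the sprayer's frame (same axes); 197 mm above the foot, 27 above the head's underside, 7 below its top. Head: 28 mm wide (z), from y = -22 to 64 mm, nozzle to 73.
- jug: Bystander: blue detergent jug, 85 x 150 x 225 mm high, 1.6 kg. Origin: centre of its underside.
- dosing_cup: Bystander: clear dosing cup, 72 mm in diameter, 70 mm high. Origin: centre of its underside.
- carton: Bystander: cardboard carton, 80 x 160 x 210 mm high. Origin: centre of its underside.
- peg_bin: Bystander: open grey bin of clothes pegs, 140 x 180 x 80 mm high. Origin: centre of its underside.
There are look-alikes about, which are no part of the job. Leave any pink look-alike of the sprayer alone.

How it is judged:
At the end, for the whole second after the job is handed in: Selector at rest within 0.15 rad of the three-dot click (2.356 rad); sprayer hanging on the rail's straight part by the gap between neck and trigger (hook point within 16 mm of the rail's axis in height and depth), its long axis within 0.9 rad of vertical; it may still swing a little (value of joint selector between 2.206 and 2.506 rad and x of sprayer_hook in the frame of rail_mid between -0.016 and 0.016 m and z of sprayer_hook in the frame of rail_mid between -0.016 and 0.016 m and y of sprayer_hook in the frame of rail_mid between -0.23 and 0.225 m and angle between sprayer's own x axis and vertical below 0.9 rad); the robot touches nothing.
It fails at once if a bystander is pushed more than 30 mm or tipped (distance of any of jug, dosing_cup, carton, peg_bin from where it was at the start of the episode above 0.03 m or angle between any of jug, dosing_cup, carton's own z axis and vertical above 0.35 rad).
It also fails if it takes over 72 s, if anything falls off the work surface, if the arm or the gripper's body presses on something with over 40 N, if the wrist force passes 120 N, or if a joint passes its speed limit or range.

## Working session

There is one attempt and no reset: what is moved stays moved. The work goes in short steps, Python scripts to look and compute and a tool call to move; the robot and the scene stay as the last step left them, time stands still between calls to the robot, and variables do not carry over. Pictures are saved under pics/ and viewed, about 8 in all and at most 12, crops included, and the job is handed in when it is done.

Besides the shell and the picture viewer there is one more tool, called after "Request:" as name(argument=value, ...) on one line, values as JSON. send_rows: Moves the arm, as the interface text tells. Its arguments: {"type":"object","properties":{"motion":{"type":"array","items":{"type":"array"}},"grip_force":{"type":"number"}},"required":["motion"]}

```bash
ls; mkdir -p pics
cat > h.py <<'E'
import numpy as np,cv2
from scipy.spatial.transform import Rotation as R
from rig import env
def cal(n):
    c=env.calibration(n);f=192/np.tan(np.radians(c['fovy'])/2);return f,c['cx'],c['cy'],np.array(c['world_from_camera'])
def w(n,u,v,z,C=None):
    f,cx,cy,T=C or cal(n);d=T[:3,:3]@np.array([(u-cx)/f,(v-cy)/f,1]);return T[:3,3]+d*(z-T[2,3])/d[2]
def px(n,p,C=None):
    f,cx,cy,T=C or cal(n);q=T[:3,:3].T@(np.array(p)-T[:3,3]);return np.array([cx+f*q[0]/q[2],cy+f*q[1]/q[2]])
def shot(n,fn,crop=None,s=1):
    i=env.camera(n)[:,:,::-1]
    cv2.imwrite('pics/full_'+fn,i)
    if crop: a,b,c,d=crop;i=i[b:d,a:c]
    cv2.imwrite('pics/'+fn,cv2.resize(i,None,fx=s,fy=s,interpolation=cv2.INTER_CUBIC))
E
python3 - <<'E'
from h import *
print(env.get_obs())
for n in('top','scene','wrist'):print(n,cal(n))
shot('top','t0.png',None,1.5);shot('scene','s0.png',None,1.5)
E
```

```text
pics
{'time': 0.0, 'joint_pos': array([-1.38761705e+00,  3.51245566e-01,  1.65241073e+00, -1.01793410e-05,
        1.13910519e+00, -8.46008863e-02]), 'dq': array([-0.0005731 ,  0.00034068, -0.00108427,  0.00114427, -0.00019966,
        0.00078198]), 'tau': array([ 1.88047425e-04, -4.97325754e+01, -2.85252535e+01,  6.99145789e-02,
        2.57590046e-02, -8.78853257e-05]), 'position': array([ 0.14548466, -0.53005606,  0.2181014 ]), 'orientation': array([-2.49748618e+00,  1.90454144e+00,  1.37004282e-03]), 'contact_force': array([-0.21840871, -0.22200952,  0.37759257]), 'ft_torque': array([0.01630022, 0.01147445, 0.01121742]), 'finger_gap': 1.0044511246165728}
top (np.float64(385.4881879062331), 263.66617541999847, 190.5504340414009, array([[-1.95751584e-03, -9.99426486e-01,  3.38063095e-02,
         4.38327727e-01],
       [-9.99887735e-01,  1.45396965e-03, -1.49132013e-02,
        -6.94637529e-02],
       [ 1.48554950e-02, -3.38317071e-02, -9.99317132e-01,
         1.51216262e+00],
       [ 0.00000000e+00,  0.00000000e+00,  0.00000000e+00,
         1.00000000e+00]]))
scene (np.float64(347.6501262359083), 255.95023818284426, 191.72316158980658, array([[-0.64262   ,  0.55994524, -0.5229731 ,  1.11995147],
       [ 0.76614448,  0.46259181, -0.44612942,  0.42768759],
       [-0.00788497, -0.68736464, -0.7262697 ,  1.01774405],
       [ 0.        ,  0.        ,  0.        ,  1.        ]]))
wrist (np.float64(296.0472597294316), 254.82457701130843, 195.67425943599085, array([[ 2.63833229e-01, -9.20750646e-01, -2.87420032e-01,
         2.26302496e-01],
       [-9.64568202e-01, -2.51989764e-01, -7.81622798e-02,
        -5.08147954e-01],
       [-4.58936380e-04,  2.97858030e-01, -9.54610069e-01,
         3.84051118e-01],
       [ 0.00000000e+00,  0.00000000e+00,  0.00000000e+00,
         1.00000000e+00]]))
```

View pics/t0.png

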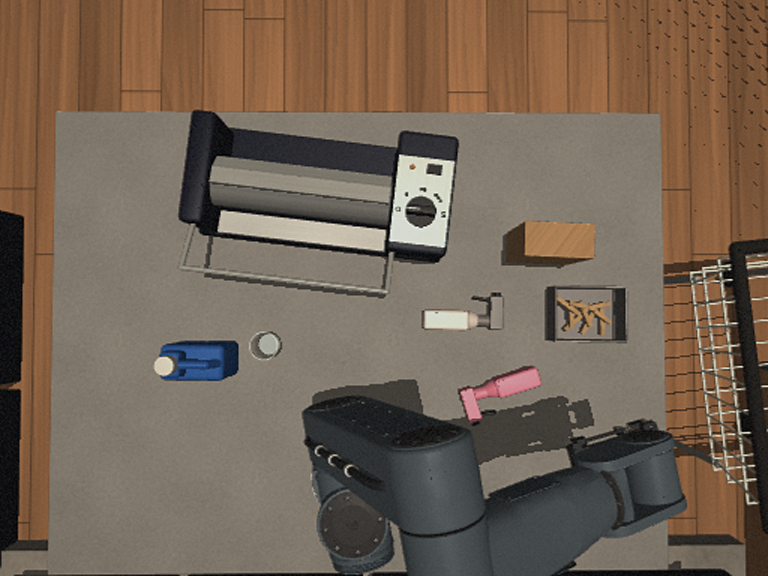

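View pics/s0.png

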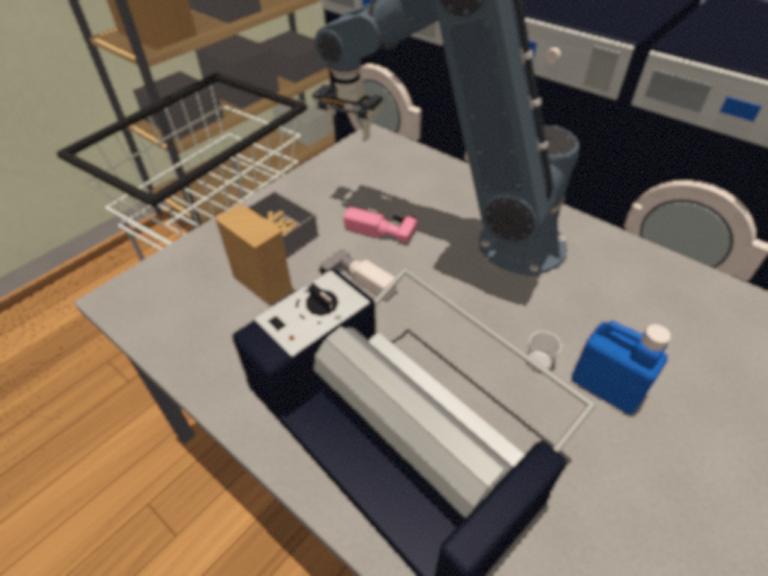

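The top view (at 1.5x) shows the ironer with its control head at the right. The knob is near (421,211), the front rail runs from (183,268) to (387,292), and the white sprayer lies at (425..503, 315) with its head to the right and trigger up. The tool stays vertical, so the sprayer will need a pivoting grip. I'll zoom in next.

Run:
```python
from h import *
i=cv2.imread('pics/full_t0.png')
cv2.imwrite('pics/t1.png',cv2.resize(i[85:225,240:345],None,fx=5.6,fy=4.2*1.0 if 0 else 5.6,interpolation=cv2.INTER_CUBIC)[:, :])
a=cv2.resize(i[85:185,250:350],None,fx=4,fy=4,interpolation=cv2.INTER_CUBIC);b=cv2.resize(i[170:270,255:355],None,fx=4,fy=4,interpolation=cv2.INTER_CUBIC)
cv2.imwrite('pics/t1.png',np.hstack([a,b]))
o=env.get_obs();print(R.from_rotvec(o['orientation']).as_matrix())
W=cal('wrist')[3];print(R.from_rotvec(o['orientation']).as_matrix().T@(W[:3,3]-o['position']))
```

```text
[[ 2.64632981e-01 -9.64349182e-01 -1.99008411e-04]
 [-9.64348654e-01 -2.64633045e-01  1.01227123e-03]
 [-1.02884714e-03 -7.59668601e-05 -9.99999468e-01]]
[ 7.70644707e-05 -8.37330195e-02 -1.65941220e-01]
```

View pics/t1.png

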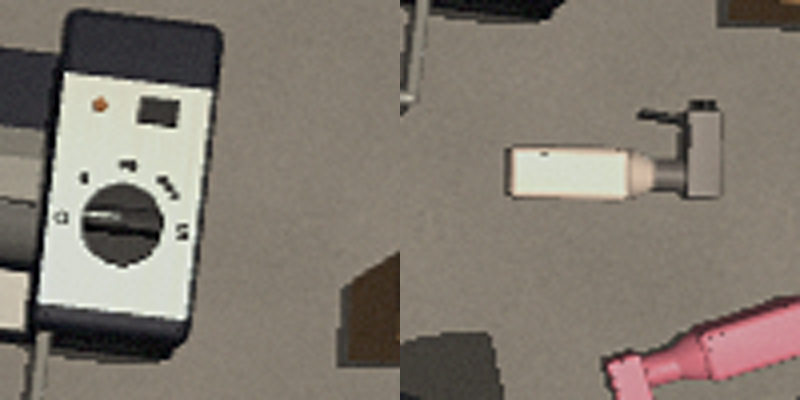

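```bash
cat > e.py <<'E'
from h import *
A=lambda u,v:(250+u/4,85+v/4)
B=lambda u,v:(255+(u-400)/4,170+v/4)
C=cal('top')
if __name__=='__main__':
    k=w('top',*A(122,223),.207,C);print('knob',k)
    o=w('top',*A(62,217),.2025,C);s=w('top',*A(181,232),.2025,C);print('off-steam dir',o,s,np.degrees(np.arctan2(*(o-s)[[0,1]])))
    L=w('top',122,178.7,.21,C);Rr=w('top',258,194.7,.21,C);print('rail',L,Rr,np.linalg.norm(L-Rr),np.degrees(np.arctan2(*(L-Rr)[[0,1]])))
    for nm,u,v,z in[('foot',508,172,.045),('shoulder',630,172,.056),('head',723,172,.042),('bottle+y',570,147,.056),('bottle-y',570,197,.056),('noz',705,100,.03),('trigend',640,114,.03)]:print(nm,w('top',*B(u,v),z,C))
    for nm,u,v,z in[('carton TR',595,222,.21),('carton BL',504,265,0),('carton B',526,222,.21),('bin',545,287,.08),('jug',160,380,.2),('cup',265,345,.07),('pink',460,400,.03)]:print(nm,w('top',u/1.5,v/1.5,z,C))
E
python3 e.py
```

```text
knob [ 0.65207231 -0.14660147  0.207     ]
off-steam dir [ 0.65793341 -0.09561543  0.2025    ] [ 0.64510415 -0.19729751  0.2025    ] 7.1910307253026
rail [0.52297681 0.3878385  0.21      ] [ 0.4683805  -0.06972486  0.21      ] 0.4608090539735809 6.804342821246184
foot [ 0.40241762 -0.16093693  0.045     ]
shoulder [ 0.40241927 -0.27562572  0.056     ]
head [ 0.40186767 -0.3665871   0.042     ]
bottle+y [ 0.42614018 -0.21896655  0.056     ]
bottle-y [ 0.37898758 -0.21873401  0.056     ]
noz [ 0.47092161 -0.35218538  0.03      ]
trigend [ 0.45753779 -0.28930589  0.03      ]
carton TR [ 0.62692037 -0.54282884  0.21      ]
carton BL [ 0.54381847 -0.37725086  0.        ]
carton B [ 0.62688999 -0.38539789  0.21      ]
bin [ 0.48331248 -0.46281108  0.08      ]
jug [0.27195884 0.44008621 0.2       ]
cup [0.34081556 0.23283009 0.07      ]
pink [ 0.19666812 -0.25564787  0.03      ]
```

```bash
cat > plan.py <<'E'
from h import *
import sys
# args: x y z(TCP) yaw_deg grip [maxshare]
def rows(p,g,m=1.0):
    o=env.get_obs();pos=o['position'].copy();M=R.from_rotvec(o['orientation']).as_matrix();a=np.degrees(np.arctan2(M[1,0],M[0,0]))
    print('t %.2f'%o['time'],'pos',pos.round(4),'yaw %.1f'%a,'gap %.3f'%o['finger_gap'],'F',o['contact_force'].round(1))
    t=np.array(p[:3]);d=(a-p[3]+180)%360-180;out=[]
    n=int(np.ceil(max(np.linalg.norm(t-pos)/.03/m,abs(d)/5,1)-1e-6))
    for k in range(n):
        T=d/n; c,s=np.cos(np.radians(a)),np.sin(np.radians(a)); v=(t-pos)/n if k==0 else v
        l=[c*v[0]+s*v[1], s*v[0]-c*v[1], -v[2]]
        out.append([[round(float(x)/.03,2) for x in l],round(T/5,2),g]); a-=T
    print(n); 
    for i in range(0,n,8): print(str(out[i:i+8]).replace(' ',''))
if __name__=='__main__':
    f=list(map(float,sys.argv[1:]));rows(f[:4],f[4],f[5] if len(f)>5 else 1.0)
E
python3 plan.py .30 -.41 .31 -7 1
```

```text
t 0.10 pos [ 0.1455 -0.5301  0.2182] yaw -74.7 gap 0.997 F [-0.6  0.  -0.4]
14
[[[-0.18,-0.43,-0.22],np.float64(-0.97),1.0],[[-0.14,-0.44,-0.22],np.float64(-0.97),1.0],[[-0.1,-0.45,-0.22],np.float64(-0.97),1.0],[[-0.06,-0.46,-0.22],np.float64(-0.97),1.0],[[-0.03,-0.47,-0.22],np.float64(-0.97),1.0],[[0.01,-0.47,-0.22],np.float64(-0.97),1.0],[[0.05,-0.46,-0.22],np.float64(-0.97),1.0],[[0.09,-0.46,-0.22],np.float64(-0.97),1.0]]
[[[0.13,-0.45,-0.22],np.float64(-0.97),1.0],[[0.17,-0.44,-0.22],np.float64(-0.97),1.0],[[0.2,-0.42,-0.22],np.float64(-0.97),1.0],[[0.24,-0.4,-0.22],np.float64(-0.97),1.0],[[0.27,-0.38,-0.22],np.float64(-0.97),1.0],[[0.3,-0.36,-0.22],np.float64(-0.97),1.0]]
```

Request:
send_rows(motion=[[[-0.18,-0.43,-0.3],-0.97,1],[[-0.14,-0.44,-0.3],-0.97,1],[[-0.1,-0.45,-0.3],-0.97,1],[[-0.06,-0.46,-0.3],-0.97,1],[[-0.03,-0.47,-0.3],-0.97,1],[[0,-0.47,-0.3],-0.97,1],[[0.05,-0.46,-0.3],-0.97,1],[[0.1,-0.46,-0.3],-0.97,1]])

```text
time: 0.77
position: [0.234, -0.4567, 0.2886]
orientation: [-2.992, 0.927, 0.01]
contact_force: [0.7, -0.2, 0.4]
finger_gap: 1.001
```

Request:
send_rows(motion=[[[0.13,-0.45,-0.3],-0.97,1],[[0.17,-0.44,-0.2],-0.97,1],[[0.2,-0.42,-0.2],-0.97,1],[[0.24,-0.4,-0.2],-0.97,1],[[0.27,-0.38,-0.2],-0.97,1],[[0.3,-0.36,0],-0.97,1]])

```text
time: 1.27
position: [0.3014, -0.3994, 0.3239]
orientation: [-3.129, 0.105, 0.006]
contact_force: [-0.3, -0.1, -0.3]
finger_gap: 1.0
```

```bash
sed -i 's/round(T\/5,2)/round(float(T)\/5,2)/' plan.py; python3 plan.py .652 -.147 .30 -7 1
```

```text
t 1.27 pos [ 0.3014 -0.3994  0.3239] yaw -3.8 gap 1.000 F [-0.3 -0.1 -0.3]
15
[[[0.74,-0.61,0.05],0.04,1.0],[[0.74,-0.61,0.05],0.04,1.0],[[0.74,-0.62,0.05],0.04,1.0],[[0.73,-0.62,0.05],0.04,1.0],[[0.73,-0.62,0.05],0.04,1.0],[[0.73,-0.63,0.05],0.04,1.0],[[0.73,-0.63,0.05],0.04,1.0],[[0.72,-0.63,0.05],0.04,1.0]]
[[[0.72,-0.63,0.05],0.04,1.0],[[0.72,-0.64,0.05],0.04,1.0],[[0.72,-0.64,0.05],0.04,1.0],[[0.71,-0.64,0.05],0.04,1.0],[[0.71,-0.64,0.05],0.04,1.0],[[0.71,-0.65,0.05],0.04,1.0],[[0.71,-0.65,0.05],0.04,1.0]]
```

Request:
send_rows(motion=[[[0.74,-0.61,0.05],0.04,1],[[0.74,-0.61,0.05],0.04,1],[[0.74,-0.62,0.05],0.04,1],[[0.73,-0.62,0.05],0.04,1],[[0.73,-0.62,0.05],0.04,1],[[0.73,-0.63,0.05],0.04,1],[[0.73,-0.63,0.05],0.04,1],[[0.72,-0.63,0.05],0.04,1]])

```text
time: 1.93
position: [0.4934, -0.257, 0.3112]
orientation: [-3.126, 0.145, 0.01]
contact_force: [-0.2, -1.0, -0.2]
finger_gap: 1.003
```

Request:
send_rows(motion=[[[0.72,-0.63,0.05],0.04,1],[[0.72,-0.64,0.05],0.04,1],[[0.72,-0.64,0.05],0.04,1],[[0.71,-0.64,0.05],0.04,1],[[0.71,-0.64,0.05],0.04,1],[[0.71,-0.65,0.05],0.04,1]])

```text
time: 2.43
position: [0.6388, -0.1483, 0.2997]
orientation: [-3.123, 0.179, 0.016]
contact_force: [0.3, -0.7, -0.5]
finger_gap: 0.998
```

```bash
python3 - <<'E'
from h import *
C=cal('wrist');shot('wrist','w0.png',None,1.5)
print('C',C); print(px('wrist',(.652,-.147,.2385),C)*1.5,px('wrist',(.652,-.147,.2095),C)*1.5)
import pickle;pickle.dump(C,open('w0.pkl','wb'))
E
python3 plan.py .652 -.147 .25 -7 1
```

```text
C (np.float64(296.0472597294316), 254.82457701130843, 195.67425943599085, array([[ 0.99332796, -0.10699278, -0.04303609,  0.65015304],
       [-0.11483682, -0.9519351 , -0.28395788, -0.06755327],
       [-0.01058613,  0.28700543, -0.95787046,  0.46668296],
       [ 0.        ,  0.        ,  0.        ,  1.        ]]))
[406.87425683 311.82464363] [404.83557513 296.18348299]
t 2.48 pos [ 0.6416 -0.145   0.2986] yaw -6.4 gap 0.999 F [ 1.   3.4 -1.3]
2
[[[0.18,0.01,0.81],0.06,1.0],[[0.18,0.01,0.81],0.06,1.0]]
```

View pics/w0.png

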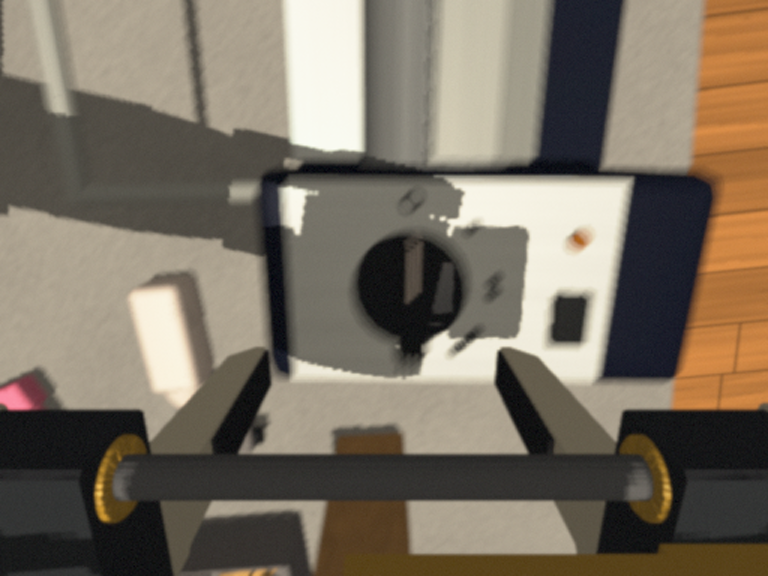

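The wrist view shows the knob disc centred near (411,287) at 1.5x, with the white pointer line at (413,268) towards the ironer's +y, so the selector is at off. I predicted (405,296), so the position needs a small correction.

```bash
python3 - <<'E'
from h import *
import pickle;C=pickle.load(open('w0.pkl','rb'))
print(w('wrist',411/1.5,287/1.5,.208,C), w('wrist',413/1.5,270/1.5,.2385,C))
E
python3 plan.py .654 -.144 .25 -7 1
```

```text
[ 0.65629848 -0.14209741  0.208     ] [ 0.65752053 -0.12414515  0.2385    ]
t 2.48 pos [ 0.6416 -0.145   0.2986] yaw -6.4 gap 0.999 F [ 1.   3.4 -1.3]
2
[[[0.2,-0.04,0.81],0.06,1.0],[[0.2,-0.04,0.81],0.06,1.0]]
```

Request:
send_rows(motion=[[[0.22,-0.03,0.6],0.06,1],[[0.2,-0.03,0.6],0.06,1],[[0,0,0.5],0,1],[[0,0,0.3],0,1],[[0,0,0],0,1],[[0,0,0],0,1]])

```text
time: 2.98
position: [0.6558, -0.1404, 0.2334]
orientation: [-3.121, 0.186, 0.022]
contact_force: [0.7, 1.3, 0.3]
finger_gap: 0.998
```

```bash
python3 plan.py .654 -.144 .214 -7 0.6
```

```text
t 2.98 pos [ 0.6558 -0.1404  0.2334] yaw -6.8 gap 0.998 F [0.7 1.3 0.3]
1
[[[-0.04,0.12,0.65],0.04,0.6]]
```

Request:
send_rows(motion=[[[-0.04,0.12,0.55],0,0.6],[[0,0,0.05],0,0.4],[[0,0,0],0,0.2],[[0,0,0],0,0],[[0,0,0],0,0],[[0,0,0],0,0],[[0,0,0],0,0],[[0,0,0],0,0]], grip_force=30)

```text
time: 3.65
position: [0.6555, -0.1447, 0.2225]
orientation: [-3.122, 0.187, 0.009]
contact_force: [1.0, -0.3, -0.1]
finger_gap: 0.477
```

```bash
python3 plan.py .654 -.144 .214 -142 0;python3 -c "
from h import *
print(env.get_obs())"
```

```text
t 3.65 pos [ 0.6555 -0.1447  0.2225] yaw -6.9 gap 0.477 F [ 1.  -0.3 -0.1]
28
[[[-0.0,-0.0,0.01],0.97,0.0],[[-0.0,-0.0,0.01],0.97,0.0],[[-0.0,-0.0,0.01],0.97,0.0],[[-0.0,-0.0,0.01],0.97,0.0],[[-0.0,0.0,0.01],0.97,0.0],[[-0.0,0.0,0.01],0.97,0.0],[[-0.0,0.0,0.01],0.97,0.0],[[-0.0,0.0,0.01],0.97,0.0]]
[[[-0.0,0.0,0.01],0.97,0.0],[[-0.0,0.0,0.01],0.97,0.0],[[-0.0,0.0,0.01],0.97,0.0],[[-0.0,0.0,0.01],0.97,0.0],[[-0.0,0.0,0.01],0.97,0.0],[[-0.0,0.0,0.01],0.97,0.0],[[-0.0,0.0,0.01],0.97,0.0],[[-0.0,0.0,0.01],0.97,0.0]]
[[[-0.0,0.0,0.01],0.97,0.0],[[-0.0,0.0,0.01],0.97,0.0],[[-0.0,0.0,0.01],0.97,0.0],[[-0.0,0.0,0.01],0.97,0.0],[[-0.0,0.0,0.01],0.97,0.0],[[-0.0,0.0,0.01],0.97,0.0],[[-0.0,0.0,0.01],0.97,0.0],[[0.0,0.0,0.01],0.97,0.0]]
[[[0.0,0.0,0.01],0.97,0.0],[[0.0,0.0,0.01],0.97,0.0],[[0.0,0.0,0.01],0.97,0.0],[[0.0,0.0,0.01],0.97,0.0]]
{'time': 3.65, 'joint_pos': array([-0.29146235,  0.57565698,  1.29303639,  0.01244443,  1.28162073,
       -0.17534715]), 'dq': array([-0.00099563, -0.00407657, -0.00515349,  0.00153864,  0.00171702,
        0.00126499]), 'tau': array([-2.94187234e-02, -6.40184069e+01, -3.04732203e+01,  1.06800778e-01,
        5.96254296e-02, -4.45817335e-06]), 'position': array([ 0.6555158 , -0.1446549 ,  0.22253116]), 'orientation': array([-3.12237145,  0.18712235,  0.00896127]), 'contact_force': array([ 1.01383611, -0.34422839, -0.13078527]), 'ft_torque': array([-0.0322529 , -0.07408617,  0.00133356]), 'finger_gap': 0.4770387712572608}
```

Request:
send_rows(motion=[[[-0.03,0,0.28],0,0.4],[[0,0,0],0,0],[[0,0,0],0,0],[[0,0,0],0,0],[[0,0,0],0,0],[[0,0,0],0,0],[[0,0,0],0,0],[[0,0,0],0,0]])

```text
time: 4.32
position: [0.6518, -0.1439, 0.2134]
orientation: [-3.122, 0.187, 0.02]
contact_force: [-1.3, -0.4, 0.4]
finger_gap: 0.189
```

Request:
send_rows(motion=[[[0,0,0],0,0],[[0,0,0],0.9,0],[[0,0,0],0.9,0],[[0,0,0],0.9,0],[[0,0,0],0.9,0],[[0,0,0],0.9,0],[[0,0,0],0.9,0],[[0,0,0],0.9,0]], grip_force=35)

```text
time: 4.98
position: [0.6528, -0.1444, 0.2134]
orientation: [-2.947, 1.06, 0.022]
contact_force: [-0.4, -0.4, 0.3]
finger_gap: 0.189
```

```bash
python3 plan.py .652 -.144 .2135 -142 0|head -2;python3 -c "
from h import *
o=env.get_obs();print(o['ft_torque'],o['joint_pos'])"
```

```text
t 4.98 pos [ 0.6528 -0.1444  0.2134] yaw -39.6 gap 0.189 F [-0.4 -0.4  0.3]
21
[-0.23158857 -0.31183797 -0.07648123] [-0.29162872  0.58030659  1.3077968   0.01097604  1.26690599  0.39571429]
```

Smooth and low force; continue.

Request:
send_rows(motion=[[[0,0,0],1,0],[[0,0,0],1,0],[[0,0,0],1,0],[[0,0,0],1,0],[[0,0,0],1,0],[[0,0,0],1,0],[[0,0,0],1,0],[[0,0,0],1,0]])

```text
time: 5.65
position: [0.6534, -0.1455, 0.2134]
orientation: [-2.376, 2.05, 0.021]
contact_force: [-1.6, 0.1, -0.0]
finger_gap: 0.191
```

Request:
send_rows(motion=[[[0,0,0],1,0],[[0,0,0],1,0],[[0,0,0],1,0],[[0,0,0],1,0],[[0,0,0],1,0],[[0,0,0],1,0],[[0,0,0],1,0],[[0,0,0],1,0]])

```text
time: 6.32
position: [0.653, -0.1467, 0.2134]
orientation: [1.483, -2.764, -0.018]
contact_force: [-2.6, 0.9, -0.1]
finger_gap: 0.19
```

```bash
python3 plan.py .652 -.144 .2135 -142 0|head -2;python3 -c "
from h import *
o=env.get_obs();print(o['ft_torque'],o['joint_pos'])"
```

```text
t 6.32 pos [ 0.653  -0.1467  0.2134] yaw -123.6 gap 0.190 F [-2.6  0.9 -0.1]
4
[-0.20119563  0.04886934  0.01091285] [-0.29252461  0.58108665  1.30652047  0.00513802  1.26562156  1.86294604]
```

Request:
send_rows(motion=[[[0,0,0],1,0],[[0,0,0],1,0],[[0,0,0],1,0],[[0,0,0],0.3,0],[[0,0,0],0,0],[[0,0,0],0,0]])

```text
time: 6.82
position: [0.6526, -0.1471, 0.2134]
orientation: [1.04, -2.956, -0.016]
contact_force: [-2.4, 0.3, -0.8]
finger_gap: 0.19
```

```bash
python3 plan.py .652 -.144 .2135 -142 0|head -2
```

```text
t 6.82 pos [ 0.6526 -0.1471  0.2134] yaw -141.2 gap 0.190 F [-2.4  0.3 -0.8]
1
```

Within 1°. Open, rise, and look.

Request:
send_rows(motion=[[[0,0,0],0,0.6],[[0,0,0],0,0.6],[[0,0,0],0,0.6],[[0,0,0],0,0.8],[[0,0,-0.3],0,0.8],[[0,0,-0.6],0,0.8],[[0,0,-1],0,1],[[0,0,-1],0,1]])

```text
time: 7.48
position: [0.6516, -0.147, 0.2978]
orientation: [1.044, -2.944, -0.027]
contact_force: [-0.5, 0.3, 0.4]
finger_gap: 0.714
```

```bash
python3 plan.py .50 -.20 .31 -70 1
```

```text
t 7.48 pos [ 0.6516 -0.147   0.2978] yaw -140.9 gap 0.714 F [-0.5  0.3  0.4]
15
[[[0.34,0.12,-0.03],-0.95,1.0],[[0.32,0.15,-0.03],-0.95,1.0],[[0.31,0.17,-0.03],-0.95,1.0],[[0.3,0.2,-0.03],-0.95,1.0],[[0.28,0.22,-0.03],-0.95,1.0],[[0.26,0.25,-0.03],-0.95,1.0],[[0.24,0.27,-0.03],-0.95,1.0],[[0.22,0.28,-0.03],-0.95,1.0]]
[[[0.19,0.3,-0.03],-0.95,1.0],[[0.17,0.32,-0.03],-0.95,1.0],[[0.14,0.33,-0.03],-0.95,1.0],[[0.11,0.34,-0.03],-0.95,1.0],[[0.08,0.35,-0.03],-0.95,1.0],[[0.05,0.35,-0.03],-0.95,1.0],[[0.02,0.36,-0.03],-0.95,1.0]]
```

Request:
send_rows(motion=[[[0.34,0.12,-0.1],-0.95,1],[[0.32,0.15,-0.1],-0.95,1],[[0.31,0.17,-0.1],-0.95,1],[[0.3,0.2,-0.1],-0.95,1],[[0.28,0.22,-0.1],-0.95,1],[[0.26,0.25,0],-0.95,1],[[0.24,0.27,0],-0.95,1],[[0.22,0.28,0],-0.95,1]])

```text
time: 8.15
position: [0.5714, -0.1778, 0.3291]
orientation: [1.995, -2.426, -0.012]
contact_force: [0.2, -0.6, 0.1]
finger_gap: 0.999
```

Request:
send_rows(motion=[[[0.19,0.3,0],-0.95,1],[[0.17,0.32,0],-0.95,1],[[0.14,0.33,0],-0.95,1],[[0.11,0.34,0],-0.95,1],[[0.08,0.35,0],-0.95,1],[[0.05,0.35,0],-0.95,1],[[0.02,0.36,0],-0.95,1]])

```text
time: 8.73
position: [0.4982, -0.207, 0.3355]
orientation: [-2.632, 1.711, 0.002]
contact_force: [-0.6, -0.5, -0.9]
finger_gap: 1.001
```

```bash
python3 plan.py .402 -.262 .2 0 1
```

```text
t 8.73 pos [ 0.4982 -0.207   0.3355] yaw -66.0 gap 1.001 F [-0.6 -0.5 -0.9]
14
[[[0.03,0.26,0.32],-0.94,1.0],[[0.0,0.26,0.32],-0.94,1.0],[[-0.02,0.26,0.32],-0.94,1.0],[[-0.04,0.26,0.32],-0.94,1.0],[[-0.06,0.26,0.32],-0.94,1.0],[[-0.08,0.25,0.32],-0.94,1.0],[[-0.1,0.24,0.32],-0.94,1.0],[[-0.12,0.23,0.32],-0.94,1.0]]
[[[-0.14,0.22,0.32],-0.94,1.0],[[-0.16,0.21,0.32],-0.94,1.0],[[-0.17,0.2,0.32],-0.94,1.0],[[-0.19,0.18,0.32],-0.94,1.0],[[-0.2,0.17,0.32],-0.94,1.0],[[-0.22,0.15,0.32],-0.94,1.0]]
```

Request:
send_rows(motion=[[[0.03,0.26,0.2],-0.94,1],[[0,0.26,0.2],-0.94,1],[[-0.02,0.26,0.3],-0.94,1],[[-0.04,0.26,0.3],-0.94,1],[[-0.06,0.26,0.3],-0.94,1],[[-0.08,0.25,0.3],-0.94,1],[[-0.1,0.24,0.3],-0.94,1],[[-0.12,0.23,0.3],-0.94,1]])

```text
time: 9.4
position: [0.4424, -0.2412, 0.2758]
orientation: [3.058, -0.716, 0.018]
contact_force: [-0.4, -0.3, -0.3]
finger_gap: 1.001
```

Request:
send_rows(motion=[[[-0.14,0.22,0.3],-0.94,1],[[-0.16,0.21,0.3],-0.94,1],[[-0.17,0.2,0.3],-0.94,1],[[-0.19,0.18,0.3],-0.94,1],[[-0.2,0.1,0.3],-0.6,1],[[-0.2,0.1,0],-0.3,1],[[0,0,0],0,1],[[0,0,0],0,1]])

```text
time: 10.07
position: [0.4017, -0.2651, 0.2328]
orientation: [3.135, -0.043, 0.023]
contact_force: [0.3, 0.6, -0.3]
finger_gap: 0.999
```

```bash
python3 - <<'E'
from h import *
import pickle
C=cal('wrist');shot('wrist','w1.png',None,1.5);pickle.dump(C,open('w1.pkl','wb'))
shot('top','t2.png',(240,85,345,185),4)
for p in [(.402,-.1615,.056),(.402,-.2765,.056),(.402,-.266,.056)]:print(px('wrist',p,C)*1.5)
E
python3 plan.py .402 -.266 .1 0 1
```

```text
[374.61772271 123.67833941]
[379.43215908 277.33597337]
[379.03238943 264.57691843]
t 10.17 pos [ 0.402  -0.2651  0.2329] yaw -1.6 gap 0.999 F [ 0.3  0.  -0.6]
5
[[[0.0,0.01,0.89],-0.06,1.0],[[0.0,0.01,0.89],-0.06,1.0],[[0.0,0.01,0.89],-0.06,1.0],[[0.0,0.01,0.89],-0.06,1.0],[[0.0,0.01,0.89],-0.06,1.0]]
```

View pics/w1.png

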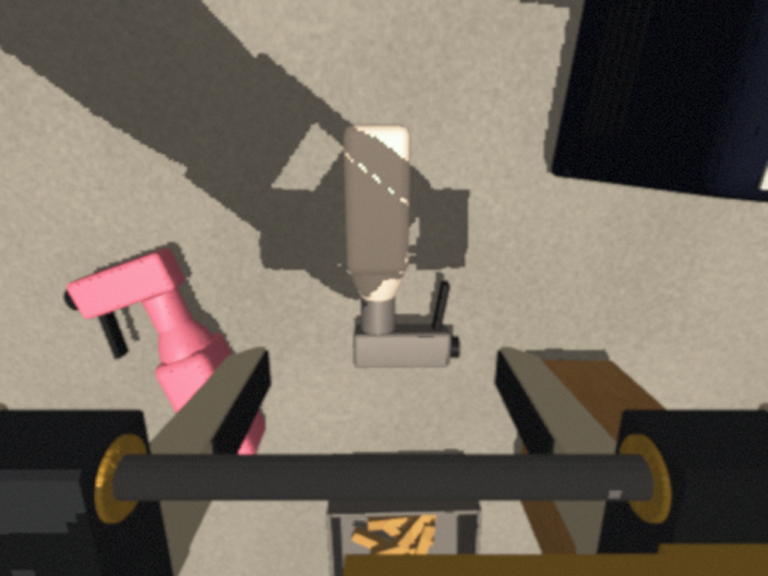

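View pics/t2.png

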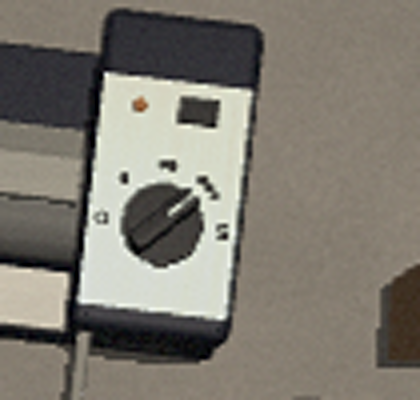

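The knob pointer at crop (185,200) aims at the three-dot mark (207,187), so the selector is set. The sprayer is centred at about (378,126..272) in the wrist view, which agrees with the estimate. Next I'll descend to grip the bottle lightly just below its shoulder.

Request:
send_rows(motion=[[[0,0,0.8],-0.3,1],[[0,0,0.9],0,1],[[0,0,0.9],0,1],[[0,0,0.9],0,1],[[0,0,0.9],0,1],[[0,0,0.9],0,1],[[0,0,0.6],0,1],[[0,0,0],0,1]])

```text
time: 10.83
position: [0.4117, -0.2682, 0.0539]
orientation: [3.126, -0.006, 0.04]
contact_force: [-1.1, 0.1, -0.8]
finger_gap: 1.0
```

```bash
python3 plan.py .402 -.266 .013 0 1 .6
```

```text
t 10.83 pos [ 0.4117 -0.2682  0.0539] yaw -0.2 gap 1.000 F [-1.1  0.1 -0.8]
3
[[[-0.11,-0.02,0.45],-0.01,1.0],[[-0.11,-0.02,0.45],-0.01,1.0],[[-0.11,-0.02,0.45],-0.01,1.0]]
```

Request:
send_rows(motion=[[[-0.16,-0.04,0.45],0,1],[[-0.11,-0.03,0.45],0,1],[[-0.06,0,0.4],0,1],[[0,0,0],0,1],[[0,0,0],0,1]])

```text
time: 11.25
position: [0.4062, -0.2678, 0.0175]
orientation: [3.124, -0.008, 0.045]
contact_force: [-0.6, 0.4, -0.1]
finger_gap: 1.002
```

```bash
python3 plan.py .402 -.266 .013 0 1 .6; python3 -c "
from h import *
print(R.from_rotvec(env.get_obs()['orientation']).as_matrix().round(3))"
```

```text
t 11.25 pos [ 0.4062 -0.2678  0.0175] yaw -0.3 gap 1.002 F [-0.6  0.4 -0.1]
1
[[[-0.14,-0.06,0.15],-0.05,1.0]]
[[ 1.    -0.005  0.029]
 [-0.005 -1.    -0.018]
 [ 0.029  0.017 -0.999]]
```

Request:
send_rows(motion=[[[-0.16,-0.06,0.1],0,1],[[0,0,0],0,0],[[0,0,0],0,0],[[0,0,0],0,0],[[0,0,0],0,0],[[0,0,0],0,0],[[0,0,0],0,0],[[0,0,0],0,0]], grip_force=6)

```text
time: 11.92
position: [0.4036, -0.2674, 0.0187]
orientation: [3.119, -0.008, 0.053]
contact_force: [1.4, -1.0, 0.5]
finger_gap: 0.549
```

Request:
send_rows(motion=[[[0,0,0],0,0],[[0,0,0],0,0],[[0,0,0],0,0],[[0,0,0],0,0]])

```text
time: 12.25
position: [0.4036, -0.2674, 0.0187]
orientation: [3.12, -0.007, 0.053]
contact_force: [-1.1, -0.4, 1.4]
finger_gap: 0.547
```

Request:
send_rows(motion=[[[0,0,-0.3],0,0],[[0,0,-0.4],0,0],[[0,0,-0.5],0,0],[[0,0,-0.5],0,0],[[0,0,-0.6],0,0],[[0,0,-0.7],0,0],[[0,0,-0.7],0,0],[[0,0,-0.7],0,0]])

```text
time: 12.92
position: [0.3953, -0.2614, 0.154]
orientation: [3.128, -0.008, 0.038]
contact_force: [0.6, -0.3, -2.1]
finger_gap: 0.537
```

Run:
```python
from h import *
o=env.get_obs();print(o['position'],o['contact_force'],o['finger_gap'])
shot('scene','s1.png',(170,90,330,230),4)
```

```text
[ 0.39534207 -0.26140785  0.15398417] [ 0.63307728 -0.32225705 -2.08856735] 0.5368152824295698
```

View pics/s1.png

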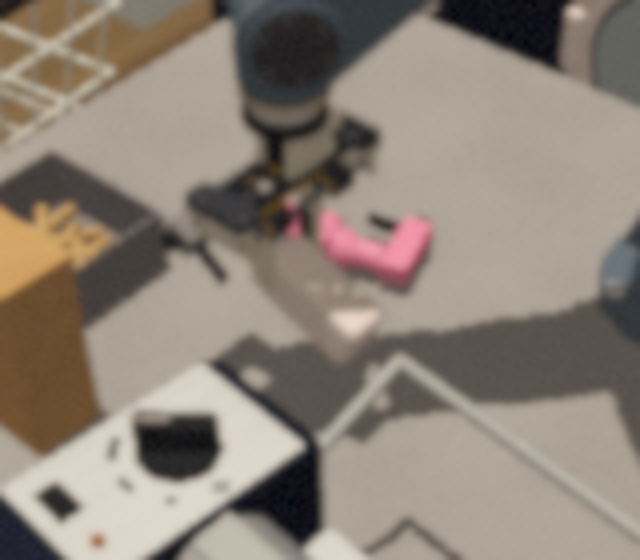

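```bash
cat > proj.py <<'E'
from h import *
# sprayer pose: t lean from vertical; head towards hd (unit horizontal), yd = sprayer y dir; pivot world point P at sprayer xg
def pts(P,xg,t,yaw=0,zg=28):
    c,s=np.cos(np.radians(yaw)),np.sin(np.radians(yaw))
    yd=np.array([c,s,0]);hd=np.array([s,-c,0]);up=np.array([0,0,1.])
    X=np.cos(t)*up+np.sin(t)*hd; Z=np.cross(X,yd)
    f=lambda x,y,z:P+((x-xg)*X+y*yd+(z-zg)*Z)/1000
    return f
E
python3 - <<'E'
from proj import *
C=cal('scene')
for t in(30,45,60,75,90):
    f=pts(np.array([.395,-.262,.170]),21,np.radians(t))
    q=lambda *a:((px('scene',f(*a),C)-[170,90])*4).round()
    print(t,'foot +y z0',q(-85,25,0),'foot+y z56',q(-85,25,56),'foot-y z56',q(-85,-25,56),'trig tip',q(42,60,28),'noz',q(110,73,28))
E
```

```text
30 foot +y z0 [293. 363.] foot+y z56 [331. 365.] foot-y z56 [365. 337.] trig tip [231. 268.] noz [188. 209.]
45 foot +y z0 [314. 368.] foot+y z56 [345. 357.] foot-y z56 [379. 328.] trig tip [228. 269.] noz [175. 213.]
60 foot +y z0 [331. 365.] foot+y z56 [354. 341.] foot-y z56 [389. 312.] trig tip [225. 271.] noz [166. 223.]
75 foot +y z0 [345. 356.] foot+y z56 [357. 320.] foot-y z56 [392. 291.] trig tip [224. 274.] noz [161. 237.]
90 foot +y z0 [354. 341.] foot+y z56 [354. 295.] foot-y z56 [390. 266.] trig tip [224. 278.] noz [162. 255.]
```

Request:
send_rows(motion=[[[0,0,0.5],0,0],[[0,0,0.5],0,0],[[0,0,0.3],0,0],[[0,0,0],0,0],[[0,0,0],0,0],[[0,0,0],0,0],[[0,0,0],0,0],[[0,0,0],0,0]], grip_force=4)

```text
time: 13.63
position: [0.3983, -0.2633, 0.1211]
orientation: [3.122, -0.008, 0.05]
contact_force: [0.5, 0.4, -3.0]
finger_gap: 0.537
```

Run:
```python
from proj import *
o=env.get_obs();p=o['position'];print(p,o['contact_force'],o['ft_torque'],o['finger_gap'])
i=env.camera('scene');cv2.imwrite('pics/full_s2.png',i[:,:,::-1])
j=cv2.imread('pics/full_s1.png')
# overlay-free matching: mask of changed bright bottle is dim; print projections
C=cal('scene')
for t in(30,45,60,75):
    f=pts(p+[0,0,.017],21,np.radians(t));q=lambda *a:((px('scene',f(*a),C)-[170,90])*4).round()
    print(t,q(-85,25,0),q(-85,25,56),q(-85,-25,56),q(110,73,28))
cv2.imwrite('pics/s2.png',cv2.resize(i[90:230,170:330,::-1],None,fx=4,fy=4,interpolation=cv2.INTER_CUBIC))
```

```text
[ 0.39828385 -0.26333758  0.12108973] [ 0.54533723  0.39067653 -2.9520029 ] [ 0.01815322 -0.08014833  0.02160829] 0.5367159338293532
30 [291. 388.] [328. 390.] [361. 362.] [188. 238.]
45 [311. 392.] [342. 382.] [375. 353.] [175. 242.]
60 [329. 390.] [351. 367.] [385. 339.] [166. 251.]
75 [342. 382.] [354. 347.] [388. 318.] [161. 265.]
```

View pics/s2.png

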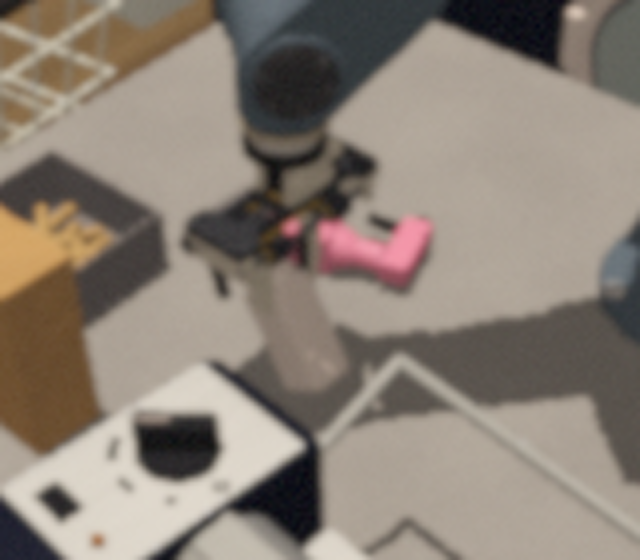

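At 4 N the sprayer swung down to about 27° from vertical, with its foot corners at (285,390) and (347,362). A leaning bottle gripped from outside the rail's +y end can be hooked directly, but I want about 45° for finger clearance. I'll press its foot on the counter to lean it more, then clamp.

Request:
send_rows(motion=[[[0,0,0.25],0,0],[[0,0,0.25],0,0],[[0,0,0.25],0,0],[[0,0,0.25],0,0],[[0,0,0.25],0,0],[[0,0,0.25],0,0],[[0,0,0.15],0,0],[[0,0,0],0,0]])

```text
time: 14.35
position: [0.4032, -0.2679, 0.0694]
orientation: [3.114, -0.007, 0.061]
contact_force: [-0.7, -1.4, 3.7]
finger_gap: 0.55
```

```bash
python3 plan.py .40 -.262 .22 0 0 .6|head -1
cat > fit.py <<'E'
from proj import *
def seg(cam='scene'):
    i=env.camera(cam);cv2.imwrite('pics/full_seg.png',i[:,:,::-1]);return i
if __name__=='__main__':
    seg()
    o=env.get_obs();p=o['position'];C=cal('scene')
    for t in(30,40,50,60):
        f=pts(p+[0,0,.019],21,np.radians(t));q=lambda *a:px('scene',f(*a),C).round(1)
        print(t,q(-85,25,0),q(-85,25,56),q(-85,-25,56),q(42,60,28))
E
python3 fit.py
```

```text
t 14.35 pos [ 0.4032 -0.2679  0.0694] yaw -0.2 gap 0.550 F [-0.7 -1.4  3.7]
30 [241.6 195.6] [250.6 196.5] [258.7 189.4] [226.6 173.8]
40 [244.9 196.5] [252.9 195.4] [261.1 188.3] [226.  173.8]
50 [248.  196.8] [254.8 193.7] [263.  186.5] [225.6 174. ]
60 [250.7 196.5] [256.  191.3] [264.3 184. ] [225.2 174.3]
```

Request:
send_rows(motion=[[[0,0,0],0,0],[[0,0,0],0,0],[[0,0,0],0,0],[[0,0,-0.3],0,0],[[0,0,-0.5],0,0],[[0,0,-0.6],0,0],[[0,0,-0.7],0,0],[[0,0,-0.7],0,0]], grip_force=25)

```text
time: 15.07
position: [0.3964, -0.262, 0.1536]
orientation: [3.124, -0.008, 0.046]
contact_force: [0.0, -1.3, -3.5]
finger_gap: 0.538
```

Request:
send_rows(motion=[[[0,0,-0.8],0,0],[[0,0,-0.8],0,0],[[0,0,-0.8],0,0],[[0,0,-0.8],0,0],[[0,0,-0.5],0,0],[[0,0,-0.2],0,0],[[0,0,0],0,0]])

```text
time: 15.65
position: [0.3903, -0.257, 0.2824]
orientation: [3.124, -0.008, 0.048]
contact_force: [-0.2, -0.4, -3.6]
finger_gap: 0.536
```

```bash
python3 plan.py .39 .15 .255 -4 0 .8
python3 - <<'E'
from proj import *
i=env.camera('scene');p=env.get_obs()['position'];C=cal('scene')
f=pts(p+[0,0,.019],21,.8);c=px('scene',f(-20,0,28),C).astype(int);x0,y0=c-[60,60];print(x0,y0)
cv2.imwrite('pics/s3.png',cv2.resize(i[y0:y0+110,x0:x0+120,::-1],None,fx=5,fy=5,interpolation=cv2.INTER_CUBIC))
for t in(20,30,40,50,60,70):
    f=pts(p+[0,0,.019],21,np.radians(t));q=lambda *a:((px('scene',f(*a),C)-[x0,y0])*5).round()
    print(t,q(-85,25,0),q(-85,25,56),q(-85,-25,56),q(42,60,28),q(110,73,28))
E
```

```text
t 15.65 pos [ 0.3903 -0.257   0.2824] yaw -0.3 gap 0.536 F [-0.2 -0.4 -3.6]
17
[[[-0.0,-0.8,0.05],0.04,0.0],[[-0.01,-0.8,0.05],0.04,0.0],[[-0.01,-0.8,0.05],0.04,0.0],[[-0.01,-0.8,0.05],0.04,0.0],[[-0.02,-0.8,0.05],0.04,0.0],[[-0.02,-0.8,0.05],0.04,0.0],[[-0.02,-0.8,0.05],0.04,0.0],[[-0.03,-0.8,0.05],0.04,0.0]]
[[[-0.03,-0.8,0.05],0.04,0.0],[[-0.03,-0.8,0.05],0.04,0.0],[[-0.03,-0.8,0.05],0.04,0.0],[[-0.04,-0.8,0.05],0.04,0.0],[[-0.04,-0.8,0.05],0.04,0.0],[[-0.04,-0.8,0.05],0.04,0.0],[[-0.05,-0.8,0.05],0.04,0.0],[[-0.05,-0.8,0.05],0.04,0.0]]
[[[-0.05,-0.8,0.05],0.04,0.0]]
188 74
20 [261. 399.] [315. 409.] [360. 374.] [199. 267.] [153. 181.]
30 [280. 406.] [331. 404.] [376. 369.] [196. 267.] [138. 182.]
40 [299. 409.] [344. 395.] [390. 360.] [193. 268.] [126. 187.]
50 [316. 409.] [355. 383.] [401. 347.] [190. 270.] [115. 195.]
60 [332. 404.] [363. 366.] [409. 330.] [188. 272.] [108. 206.]
70 [345. 395.] [367. 346.] [413. 310.] [187. 275.] [103. 220.]
```

View pics/s3.png

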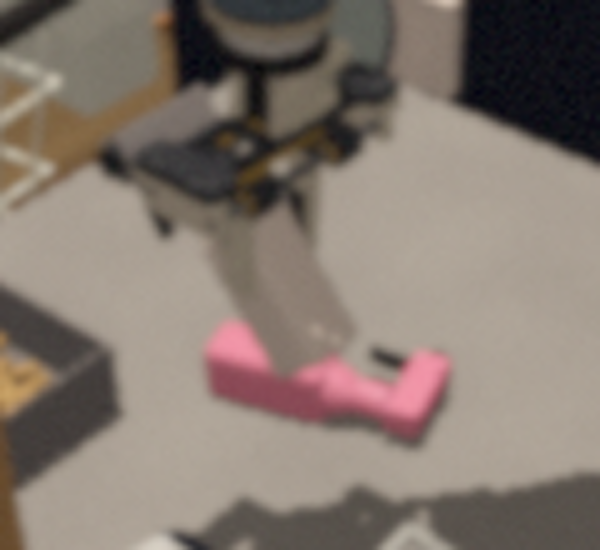

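The foot corners are at (275,370), (312,365) and (355,335), and the trigger tip at (163,235). So the lean is about 40°, and the sprayer slid about 25 mm along the bottle in the grip, leaving the pads near x ≈ -3 mm. That's usable. Next I'll transfer it high along the front to the rail's +y end.

Request:
send_rows(motion=[[[0,-0.2,-0.5],0,0],[[0,-0.5,-0.5],0,0],[[0,-0.8,-0.4],0.05,0],[[-0.01,-0.8,-0.2],0.05,0],[[-0.02,-0.8,0],0.05,0],[[-0.02,-0.8,0],0.05,0],[[-0.02,-0.8,0],0.05,0],[[-0.03,-0.8,0],0.05,0]])

```text
time: 16.37
position: [0.3842, -0.0857, 0.3185]
orientation: [3.134, -0.06, 0.022]
contact_force: [1.5, -0.4, -2.9]
finger_gap: 0.539
```

Request:
send_rows(motion=[[[-0.03,-0.8,0],0.05,0],[[-0.03,-0.8,0],0.05,0],[[-0.03,-0.8,0],0.05,0],[[-0.03,-0.8,0],0.05,0],[[-0.04,-0.8,0],0.05,0],[[-0.04,-0.8,0],0.05,0],[[-0.05,-0.6,0],0,0],[[0,-0.4,0],0,0]])

```text
time: 17.03
position: [0.3793, 0.0993, 0.3064]
orientation: [3.134, -0.103, -0.007]
contact_force: [-0.4, -0.1, -3.6]
finger_gap: 0.537
```

```bash
python3 plan.py .41 .38 .335 -6.8 0 .7;python3 -c "
from h import *
print(R.from_rotvec(env.get_obs()['orientation']).as_matrix().round(3))"
```

```text
t 17.03 pos [0.3793 0.0993 0.3064] yaw -3.7 gap 0.537 F [-0.4 -0.1 -3.6]
14
[[[0.03,-0.67,-0.07],0.04,0.0],[[0.03,-0.67,-0.07],0.04,0.0],[[0.02,-0.67,-0.07],0.04,0.0],[[0.02,-0.67,-0.07],0.04,0.0],[[0.02,-0.67,-0.07],0.04,0.0],[[0.02,-0.67,-0.07],0.04,0.0],[[0.01,-0.67,-0.07],0.04,0.0],[[0.01,-0.67,-0.07],0.04,0.0]]
[[[0.01,-0.67,-0.07],0.04,0.0],[[0.01,-0.67,-0.07],0.04,0.0],[[0.0,-0.67,-0.07],0.04,0.0],[[0.0,-0.67,-0.07],0.04,0.0],[[-0.0,-0.67,-0.07],0.04,0.0],[[-0.0,-0.67,-0.07],0.04,0.0]]
[[ 0.998 -0.065 -0.005]
 [-0.065 -0.998 -0.006]
 [-0.004  0.006 -1.   ]]
```

Tool tilt is now near zero. Continue.

Request:
send_rows(motion=[[[0.04,-0.7,-0.25],0.05,0],[[0.04,-0.7,-0.2],0.05,0],[[0.04,-0.7,-0.2],0.05,0],[[0.03,-0.7,-0.15],0.05,0],[[0.03,-0.7,-0.15],0.05,0],[[0.03,-0.7,-0.1],0.05,0],[[0.03,-0.7,-0.1],0.05,0],[[0.03,-0.7,-0.1],0.05,0]])

```text
time: 17.7
position: [0.3964, 0.2734, 0.331]
orientation: [3.123, -0.158, -0.038]
contact_force: [0.0, 0.2, -3.3]
finger_gap: 0.537
```

Request:
send_rows(motion=[[[0.03,-0.7,-0.1],0.05,0],[[0.03,-0.7,-0.1],0.05,0],[[0.03,-0.7,-0.1],0.05,0],[[0.03,-0.7,0],0.05,0],[[0.03,-0.6,0],0.05,0],[[0,-0.4,0],0,0],[[0,0,0],0,0]])

```text
time: 18.28
position: [0.4112, 0.3939, 0.3256]
orientation: [3.11, -0.189, -0.061]
contact_force: [-1.0, 0.0, -2.9]
finger_gap: 0.542
```

```bash
python3 plan.py .49 .414 .335 -6.8 0 .5;python3 -c "
from h import *
print(R.from_rotvec(env.get_obs()['orientation']).as_matrix().round(3))"
```

```text
t 18.28 pos [0.4112 0.3939 0.3256] yaw -7.0 gap 0.542 F [-1.   0.  -2.9]
6
[[[0.42,-0.16,-0.05],-0.01,0.0],[[0.42,-0.16,-0.05],-0.01,0.0],[[0.42,-0.16,-0.05],-0.01,0.0],[[0.42,-0.16,-0.05],-0.01,0.0],[[0.42,-0.16,-0.05],-0.01,0.0],[[0.42,-0.16,-0.05],-0.01,0.0]]
[[ 0.992 -0.121 -0.04 ]
 [-0.122 -0.992 -0.023]
 [-0.037  0.028 -0.999]]
```

Request:
send_rows(motion=[[[0.42,-0.14,-0.15],0,0],[[0.42,-0.14,-0.1],0,0],[[0.42,-0.14,-0.1],0,0],[[0.42,-0.1,-0.1],0,0],[[0.42,-0.1,0],0,0],[[0.3,-0.05,0],0,0],[[0,0,0],0,0],[[0,0,0],0,0]])

```text
time: 18.95
position: [0.4867, 0.4007, 0.3284]
orientation: [3.1, -0.187, -0.076]
contact_force: [-0.5, -0.6, -3.2]
finger_gap: 0.534
```

```bash
python3 plan.py .487 .414 .335 -6.8 0 .5
python3 - <<'E'
from proj import *
o=env.get_obs();p=o['position'];M=R.from_rotvec(o['orientation']).as_matrix();print(M.round(3))
a=env.camera('top');b=env.camera('scene')
cv2.imwrite('pics/full_t4.png',a[:,:,::-1]);cv2.imwrite('pics/full_s4.png',b[:,:,::-1])
A=cv2.resize(a[110:230,70:170,::-1],None,fx=4,fy=4,interpolation=cv2.INTER_CUBIC);B=cv2.resize(b[130:250,320:420,::-1],None,fx=4,fy=4,interpolation=cv2.INTER_CUBIC)
cv2.imwrite('pics/ts4.png',np.hstack([A,B]))
P=p-.019*M[:,2]
for xg in(-3,20):
  f=pts(P,xg,np.radians(40),-7)
  for nm,q in[('foot+y0',(-85,25,0)),('foot+y56',(-85,25,56)),('foot-y56',(-85,-25,56)),('trig',(42,60,28)),('noz',(110,73,28)),('hook',(79,36,28))]:
    print(xg,nm,((px('top',f(*q))-[70,110])*4).round(),((px('scene',f(*q))-[320,130])*4).round()+[400,0],f(*q).round(3))
E
```

```text
t 18.95 pos [0.4867 0.4007 0.3284] yaw -7.0 gap 0.534 F [-0.5 -0.6 -3.2]
1
[[[-0.04,-0.44,-0.22],-0.03,0.0]]
[[ 0.992 -0.119 -0.051]
 [-0.121 -0.992 -0.032]
 [-0.047  0.038 -0.998]]
-3 foot+y0 [131. 279.] [782. 536.] [0.516 0.429 0.267]
-3 foot+y56 [ 58. 269.] [869. 550.] [0.522 0.472 0.303]
-3 foot-y56 [ 49. 333.] [910. 500.] [0.472 0.478 0.303]
-3 trig [156. 231.] [720. 397.] [0.544 0.365 0.382]
-3 noz [193. 213.] [664. 307.] [0.551 0.32  0.434]
-3 hook [170. 265.] [720. 320.] [0.517 0.345 0.41 ]
20 foot+y0 [122. 278.] [795. 566.] [0.518 0.444 0.249]
20 foot+y56 [ 49. 268.] [882. 582.] [0.523 0.487 0.285]
20 foot-y56 [ 41. 331.] [922. 531.] [0.474 0.493 0.285]
20 trig [146. 231.] [734. 431.] [0.545 0.38  0.364]
20 noz [181. 214.] [679. 342.] [0.553 0.335 0.416]
20 hook [159. 264.] [734. 354.] [0.519 0.359 0.393]
```

View pics/ts4.png

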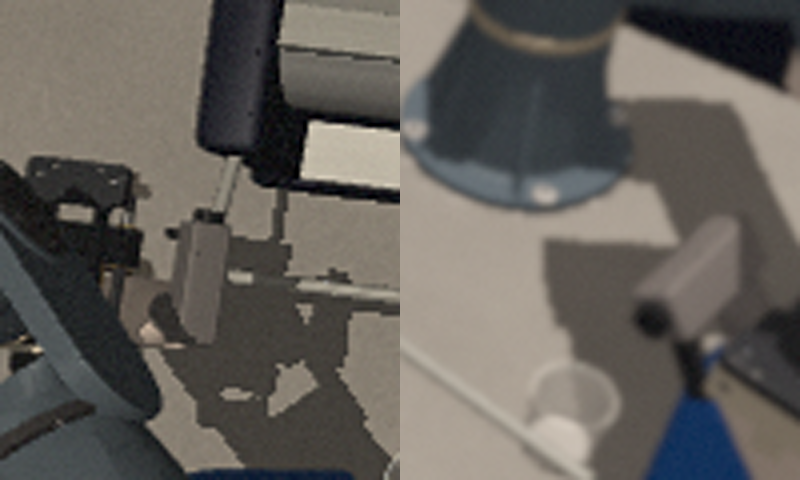

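Both views show the head clearly. In the top view the nozzle is at (207,214) and the trigger tip at (168,233); in the scene view they are at (655,316) and (697,392). I'll triangulate both and fit the held pose.

```bash
cat > tri.py <<'E'
from proj import *
def ray(n,u,v):
    f,cx,cy,T=cal(n);d=T[:3,:3]@np.array([(u-cx)/f,(v-cy)/f,1]);return T[:3,3],d/np.linalg.norm(d)
def tri(a,b):
    (o1,d1),(o2,d2)=ray('top',*a),ray('scene',*b)
    s=np.linalg.lstsq(np.c_[d1,-d2],o2-o1,rcond=None)[0];p,q=o1+s[0]*d1,o2+s[1]*d2
    return (p+q)/2,np.linalg.norm(p-q)
E
python3 - <<'E'
from tri import *
from scipy.optimize import least_squares
t=lambda a,b:tri((70+a[0]/4,110+a[1]/4),(320+(b[0]-400)/4,130+b[1]/4))
o=env.get_obs();M=R.from_rotvec(o['orientation']).as_matrix();p=o['position'];P=p-.019*M[:,2]
N,e1=t((207,214),(655,316));T,e2=t((168,233),(697,392));print('noz',N,e1,'trig',T,e2,'|',np.linalg.norm(N-T)*1e3)
# fit: yaw known, tilt t, xg, zg with rail-direction lean
obs=[((207,214),(655,316),(102,73,28)),((168,233),(697,392),(42,62,28))]
def res(q):
    f=pts(P+np.array([q[3],0,0])/1000,q[0],q[1],-7,q[2]);r=[]
    for a,b,m in obs:
        r+=list((px('top',f(*m))-[70,110])*4-a)+list((px('scene',f(*m))-[320,130])*4+[400,0]-b)
    return r+[(q[2]-28)/3]
s=least_squares(res,[0,.7,28,0]);print('xg,t(deg),zg,dx',s.x*[1,57.3,1,1],np.round(s.fun))
f=pts(P+np.array([s.x[3],0,0])/1000,s.x[0],s.x[1],-7,s.x[2]);print('P',P,'hook',f(79,36,28),'low corner',f(85,36,14),f(85,36,42))
for nm,a,z in[('rail pt',(245,277),.21),('rail2',(395,296),.21)]:print(nm,w('top',70+a[0]/4,110+a[1]/4,z))
E
```

```text
noz [0.55130094 0.31594266 0.42295018] 0.003655432421273284 trig [0.54374653 0.35556982 0.3787308 ] 0.005146315438103565 | 59.85594453151604
xg,t(deg),zg,dx [-6.22125104 40.38536768 37.591074    0.43673323] [-3.  2. -3. -2.  4. -2.  4.  2.  3.]
P [0.48729127 0.40150337 0.3476501 ] hook [0.51584045 0.33506256 0.4063524 ] low corner [0.51406705 0.32061939 0.40185242] [0.51666636 0.34178905 0.41999323]
rail pt [0.52109138 0.35684579 0.21      ]
rail2 [0.50493121 0.23095045 0.21      ]
```

```bash
cat > plan2.py <<'E'
from h import *
import sys
x,y,z,yaw,g,m=map(float,sys.argv[1:])
o=env.get_obs();p=o['position'];M=R.from_rotvec(o['orientation']).as_matrix();a=np.degrees(np.arctan2(M[1,0],M[0,0]))
d=M.T@(np.array([x,y,z])-p)/.03;n=int(np.ceil(np.linalg.norm(d)/m))
print('t %.2f'%o['time'],p.round(4),'yaw %.1f'%a,'tilt',M[:2,2].round(3),'F',o['contact_force'].round(1),'gap %.3f'%o['finger_gap'],'| n',n,'per row',(d/n).round(2),'turn',round((a-yaw)/5/n,2))
E
python3 plan2.py .488 .4135 .19 -6.8 0 .5
```

```text
t 19.05 [0.4863 0.4009 0.3287] yaw -6.9 tilt [-0.051 -0.032] F [-0.2  0.3 -3.2] gap 0.534 | n 10 per row [ 0.02 -0.06  0.46] turn -0.0
```

Request:
send_rows(motion=[[[0.04,-0.2,0.2],0,0],[[0.04,-0.2,0.4],0,0],[[0.02,-0.1,0.5],0,0],[[0.02,-0.05,0.5],0,0],[[0.02,-0.05,0.5],0,0],[[0.02,-0.05,0.5],0,0],[[0.02,-0.05,0.4],0,0],[[0,0,0.2],0,0]])

```text
time: 19.72
position: [0.4861, 0.4224, 0.2237]
orientation: [3.102, -0.181, -0.075]
contact_force: [0.3, -0.3, -3.2]
finger_gap: 0.536
```

```bash
python3 plan2.py .488 .4135 .19 -6.8 0 .5
```

```text
t 19.72 [0.4861 0.4224 0.2237] yaw -6.7 tilt [-0.05  -0.031] F [ 0.3 -0.3 -3.2] gap 0.536 | n 3 per row [0.05 0.08 0.38] turn 0.01
```

Request:
send_rows(motion=[[[0.07,0.15,0.2],0,0],[[0.05,0.12,0.3],0,0],[[0.03,0.05,0.3],0,0],[[0,0,0],0,0],[[0,0,0],0,0]])

```text
time: 20.13
position: [0.4873, 0.412, 0.1953]
orientation: [3.104, -0.178, -0.076]
contact_force: [-0.0, 1.7, -2.0]
finger_gap: 0.535
```

```bash
python3 plan2.py .488 .4135 .16 -6.8 0 .3
python3 - <<'E'
from tri import *
a=env.camera('top');b=env.camera('scene')
cv2.imwrite('pics/full_t5.png',a[:,:,::-1]);cv2.imwrite('pics/full_s5.png',b[:,:,::-1])
A=cv2.resize(a[120:220,70:170,::-1],None,fx=4,fy=4,interpolation=cv2.INTER_CUBIC);B=cv2.resize(b[160:260,330:430,::-1],None,fx=4,fy=4,interpolation=cv2.INTER_CUBIC)
cv2.imwrite('pics/ts5.png',np.hstack([A,B]))
E
```

```text
t 20.13 [0.4873 0.412  0.1953] yaw -6.6 tilt [-0.051 -0.029] F [-0.   1.7 -2. ] gap 0.535 | n 4 per row [ 0.02 -0.02  0.29] turn 0.01
```

View pics/ts5.png

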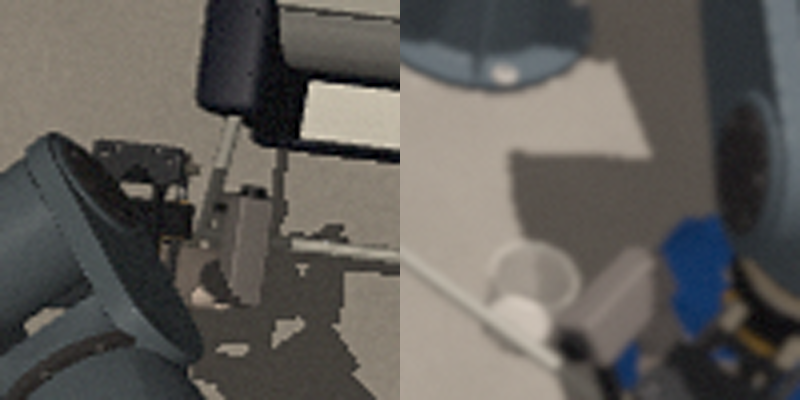

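Run:
```python
from tri import *
q=lambda u,v,z:w('top',70+u/4,120+v/4,z).round(4)
print('noz',q(254,187,.29),'rear',q(250,305,.29),q(250,305,.31),'trig tip',q(221,208,.245))
print('rail',q(300,244,.21),q(390,257,.21),'corner',q(204,243,.21),'arm',q(235,120,.21))
S=lambda u,v:(330+(u-400)/4,160+v/4)
print(tri((70+254/4,120+187/4),S(573,345)))
```

```text
noz [0.5556 0.324  0.29  ] rear [0.4623 0.3262 0.29  ] [0.4619 0.3197 0.31  ] trig tip [0.5427 0.3652 0.245 ]
rail [0.5151 0.3107 0.21  ] [0.5041 0.2351 0.21  ] corner [0.5161 0.3911 0.21  ] arm [0.62   0.3662 0.21  ]
(array([0.5546249 , 0.32585662, 0.29043204]), np.float64(0.004363462794214461))
```

Triangulation puts the hook point at x ≈ 0.518–0.520 and the rail at ≈ 0.517–0.520, so they line up. Descend slowly.

Request:
send_rows(motion=[[[0.02,-0.02,0.25],0,0],[[0.02,-0.02,0.25],0,0],[[0.02,-0.02,0.25],0,0],[[0.02,-0.02,0.2],0,0],[[0.02,-0.02,0.1],0,0],[[0,0,0],0,0]])

```text
time: 20.73
position: [0.4893, 0.4127, 0.1603]
orientation: [3.101, -0.179, -0.076]
contact_force: [-0.3, 0.1, -2.6]
finger_gap: 0.537
```

```bash
python3 plan2.py .488 .4135 .143 -6.8 0 .15
```

```text
t 20.73 [0.4893 0.4127 0.1603] yaw -6.7 tilt [-0.051 -0.031] F [-0.3  0.1 -2.6] gap 0.537 | n 4 per row [-0.01 -0.01  0.14] turn 0.01
```

Request:
send_rows(motion=[[[0,0,0.13],0,0],[[0,0,0.13],0,0],[[0,0,0.13],0,0]])

```text
time: 20.98
position: [0.4891, 0.4125, 0.1484]
orientation: [3.102, -0.179, -0.075]
contact_force: [0.1, -0.5, -2.4]
finger_gap: 0.535
```

Request:
send_rows(motion=[[[0,0,0.1],0,0],[[0,0,0],0,0]])

```text
time: 21.15
position: [0.4895, 0.412, 0.1452]
orientation: [3.101, -0.179, -0.073]
contact_force: [0.3, -1.8, -0.1]
finger_gap: 0.537
```

Request:
send_rows(motion=[[[0,0,0.08],0,0],[[0,0,0],0,0]])

```text
time: 21.32
position: [0.4899, 0.4118, 0.1437]
orientation: [3.102, -0.179, -0.071]
contact_force: [-0.3, -0.5, -2.4]
finger_gap: 0.537
```

Request:
send_rows(motion=[[[0,0,0],0,0],[[0,0,0],0,0]])

```text
time: 21.48
position: [0.4899, 0.412, 0.1439]
orientation: [3.102, -0.179, -0.07]
contact_force: [-0.2, -0.4, -1.3]
finger_gap: 0.536
```

Request:
send_rows(motion=[[[0,0,0.1],0,0],[[0,0,0],0,0],[[0,0,0],0,0]])

```text
time: 21.73
position: [0.4902, 0.4119, 0.1415]
orientation: [3.103, -0.179, -0.068]
contact_force: [0.5, -0.2, 1.7]
finger_gap: 0.535
```

Request:
send_rows(motion=[[[0,0,0.1],0,0],[[0,0,0],0,0],[[0,0,0],0,0]])

```text
time: 21.98
position: [0.4903, 0.412, 0.1389]
orientation: [3.103, -0.179, -0.067]
contact_force: [-0.3, 0.7, 1.2]
finger_gap: 0.536
```

Contact is at the predicted height: the rail now carries the head. Relax the grip, then open.

Request:
send_rows(motion=[[[0,0,0],0,0],[[0,0,0],0,0],[[0,0,0],0,0],[[0,0,0],0,0]], grip_force=3)

```text
time: 22.32
position: [0.4899, 0.412, 0.1379]
orientation: [3.103, -0.179, -0.069]
contact_force: [0.9, -0.8, -1.8]
finger_gap: 0.54
```

Request:
send_rows(motion=[[[0,0,0],0,0.6],[[0,0,0],0,0.62],[[0,0,0],0,0.65],[[0,0,0],0,0.7],[[0,0,0],0,0.7],[[0,0,0],0,0.7],[[0,0,0],0,0.7],[[0,0,0],0,0.7]])

```text
time: 22.98
position: [0.4899, 0.4129, 0.1385]
orientation: [3.105, -0.179, -0.068]
contact_force: [0.1, 0.3, -0.5]
finger_gap: 0.699
```

Run:
```python
from tri import *
o=env.get_obs();print(o['position'],o['contact_force'],o['finger_gap'])
a=env.camera('top');b=env.camera('scene')
cv2.imwrite('pics/full_t6.png',a[:,:,::-1]);cv2.imwrite('pics/full_s6.png',b[:,:,::-1])
A=cv2.resize(a[120:220,70:170,::-1],None,fx=4,fy=4,interpolation=cv2.INTER_CUBIC);B=cv2.resize(b[160:260,330:430,::-1],None,fx=4,fy=4,interpolation=cv2.INTER_CUBIC)
cv2.imwrite('pics/ts6.png',np.hstack([A,B]))
# dark nozzle/head blob check numerically: diff vs previous pictures
for n in('t','s'):
    d=cv2.absdiff(cv2.imread(f'pics/full_{n}5.png'),cv2.imread(f'pics/full_{n}6.png')).max(2)>40
    ys,xs=np.nonzero(d);print(n,len(xs),xs.min(),xs.max(),ys.min(),ys.max())
```

```text
[0.48986922 0.41287615 0.13846248] [ 0.11674926  0.28982549 -0.51275336] 0.6987054764256725
t 3890 43 206 153 383
s 8151 355 511 0 327
```

Request:
send_rows(motion=[[[0,0,0],0,0.75],[[0,0,0],0,0.8],[[0,0,0],0,0.85],[[0,0,0],0,0.9],[[0,0,0],0,0.95],[[0,0,0],0,1],[[0,0,0],0,1],[[0,0,0],0,1]])

```text
time: 23.75
position: [0.4899, 0.4128, 0.1384]
orientation: [3.105, -0.179, -0.068]
contact_force: [0.8, 0.1, -0.6]
finger_gap: 1.001
```

Run:
```python
from tri import *
o=env.get_obs();print(o['position'],o['contact_force'],o['finger_gap'])
a=env.camera('top');b=env.camera('scene')
cv2.imwrite('pics/full_t7.png',a[:,:,::-1]);cv2.imwrite('pics/full_s7.png',b[:,:,::-1])
A=cv2.resize(a[120:220,70:170,::-1],None,fx=4,fy=4,interpolation=cv2.INTER_CUBIC);B=cv2.resize(b[160:260,330:430,::-1],None,fx=4,fy=4,interpolation=cv2.INTER_CUBIC)
cv2.imwrite('pics/ts7.png',np.hstack([A,B]))
# coarse text view of head area, top picture (gray)
g=cv2.cvtColor(a,cv2.COLOR_RGB2GRAY)[160:200,112:150]
for r in g[::2]:print(' '.join('%3d'%v for v in r[::2]))
```

```text
[0.4898754  0.41283752 0.13842028] [ 0.7503147   0.08854372 -0.5960798 ] 1.0014722727196348
 51  47  52  45  56  31 118 115 122 130 125 126 125 130  63 123 126 124 124
 49  48  48  80  54  34  75  50 133 128 128 127 130  81  61 122 130 126 128
 27  50  49  47  54  35  77 109 128 127 126 128 132  77  58 127 129 126 128
 23  24  52  51  29  22  12 133 134 134 133 126 127  81  57 130 125 126 128
 29  28  21  28  48  49  21  63  61  61  64  66  67  62  58 129 127 128 130
 30  26  27  28  51  48  22  68  64  66  61  64  62  62  65 129 129 129 123
 37  27  22  22  21  30  29  67  28  24  31  70  54  43  64  59 130 127 126
134  52   8  19  51  64  66  70  33  22  23  21  14  20  31 128 127 123 128
 83  43   1 134  53  58  39 102  89  57  40  59  50  32  64  92  81  75 108
 37  25  37 115  31  71  67  98  98 107  94  47  55  69  62  77  75 116 113
 32  31  97 116  36 115  54  53 102 105  83  48  57 162 167 162 147 137 129
 37  35 129  77  31  62  61  49  96 103  71  46  74  75  76  78  96 122 125
 35  36  85  45  41  65  54  52 100 104  66  44  87  89 150 152 192 179  98
 38  36  35  47  59  65  57  53  47  98  55  45  57  84 159 148 165 171  90
 34  34  33  42  64  68  56  55  53  58  57  48  44  56 156 145 129 150  89
 37  34  38  32  63  63  51  52  54  54  45  44  57  52 136 132 120 139  89
 36  33  38  35  50  64 103  44  52  53  45  37  46  42 122 116 136 131  89
 35  35  33  38  32  64  98 103  51  51  44  57  40  77  77 127 190 112  66
 33  34  34  44  31  45  98 101  66  56  42  38  61  55 133  58  68  59  65
 67  37  37  34  40  28  99  51  54  46  40  55  65 121 133  64  64  62  65
```

Request:
send_rows(motion=[[[0,-0.2,0],0,1],[[0,-0.3,0],0,1],[[0,-0.4,0],0,1],[[0,-0.5,0],0,1],[[0,-0.5,0],0,1],[[0,-0.5,0],0,1],[[0,-0.5,0],0,1],[[0,-0.3,-0.2],0,1]])

```text
time: 24.52
position: [0.5012, 0.5154, 0.1401]
orientation: [3.104, -0.181, -0.07]
contact_force: [-0.0, -1.1, -0.9]
finger_gap: 0.997
```

Request:
send_rows(motion=[[[0,-0.3,-0.6],0,1],[[0,-0.3,-0.8],0,1],[[-0.3,0,-0.8],0,1],[[-0.5,0,-0.8],0,1],[[-0.7,0,-0.8],0,1],[[-0.7,0,-0.8],0,1],[[-0.7,0,-0.6],0,1],[[-0.5,0,0],0,1]])

```text
time: 25.18
position: [0.406, 0.5583, 0.303]
orientation: [3.102, -0.18, -0.075]
contact_force: [0.7, 0.2, 0.4]
finger_gap: 1.0
```

Run:
```python
from tri import *
o=env.get_obs();print(o['time'],o['position'],o['contact_force'],o['finger_gap'])
a=env.camera('top');b=env.camera('scene')
cv2.imwrite('pics/full_t8.png',a[:,:,::-1]);cv2.imwrite('pics/full_s8.png',b[:,:,::-1])
A=cv2.resize(a[120:220,70:170,::-1],None,fx=4,fy=4,interpolation=cv2.INTER_CUBIC);B=cv2.resize(b[150:250,320:420,::-1],None,fx=4,fy=4,interpolation=cv2.INTER_CUBIC)
F=np.zeros((600,800,3),np.uint8);F[:400]=np.hstack([A,B]);F[400:,:266]=cv2.resize(a[:,:,::-1],(266,200),interpolation=cv2.INTER_AREA)
F[400:,267:533]=cv2.resize(b[:,:,::-1],(266,200),interpolation=cv2.INTER_AREA)
F[400:,534:800]=cv2.resize(cv2.imread('pics/ts7.png')[:,0:400],(266,200),interpolation=cv2.INTER_AREA)
cv2.imwrite('pics/c8.png',F)
```

```text
25.1833 [0.40599003 0.55831099 0.3030036 ] [0.65768904 0.21193726 0.35130454] 1.000470579983886
```

View pics/c8.png

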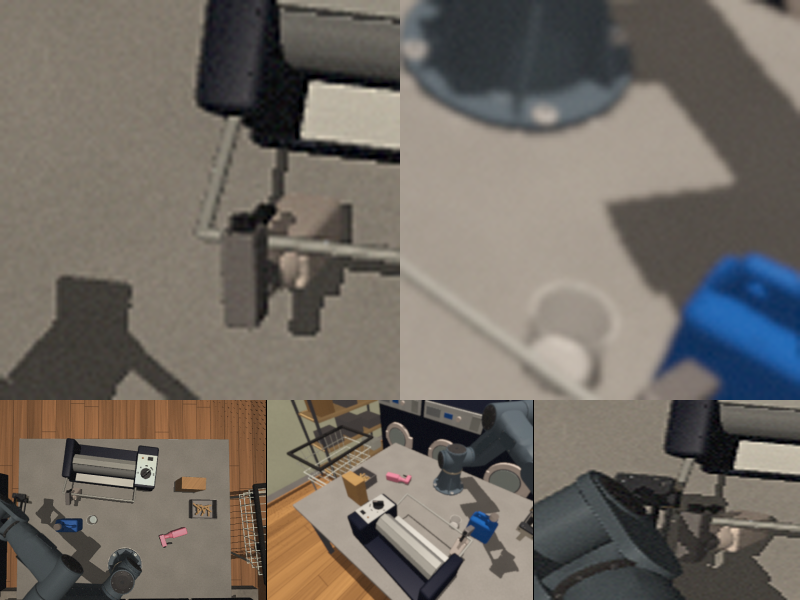

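The sprayer hangs on the rail about 45 mm inside its +y corner. Its head straddles the rail at crop (245,235), and the bottle is below at (320,225), tilted back toward the ironer. The gripper is clear. I'll let it settle, check it is still and that the bystanders haven't moved, then hand in.

Request:
send_rows(motion=[[[0,0,0],0,1],[[0,0,0],0,1],[[0,0,0],0,1],[[0,0,0],0,1],[[0,0,0],0,1],[[0,0,0],0,1],[[0,0,0],0,1],[[0,0,0],0,1]])

```text
time: 25.95
position: [0.4075, 0.5561, 0.2916]
orientation: [3.09, -0.181, -0.087]
contact_force: [-1.0, 0.2, 0.0]
finger_gap: 1.002
```

Request:
send_rows(motion=[[[0,0,0],0,1],[[0,0,0],0,1],[[0,0,0],0,1],[[0,0,0],0,1],[[0,0,0],0,1],[[0,0,0],0,1],[[0,0,0],0,1],[[0,0,0],0,1]])

```text
time: 26.62
position: [0.4076, 0.5561, 0.292]
orientation: [3.091, -0.182, -0.087]
contact_force: [0.8, 0.8, 0.6]
finger_gap: 0.997
```

Run:
```python
from tri import *
a=env.camera('top')[:,:,::-1];t8=cv2.imread('pics/full_t8.png');t0=cv2.imread('pics/full_t0.png')
def d(p,q,x0,y0,x1,y1):return int((cv2.absdiff(p[y0:y1,x0:x1],q[y0:y1,x0:x1]).max(2)>40).sum())
print('sprayer vs t8',d(a,t8,115,165,170,210))
print('jug',d(a,t0,100,223,162,256),'cup',d(a,t0,164,218,190,243),'carton',d(a,t0,330,143,400,180),'bin',d(a,t0,360,188,422,232),'pink',d(a,t0,304,240,362,284))
t2=cv2.imread('pics/full_t2.png');print('knob vs t2',d(a,t2,262,120,300,165))
h=cv2.cvtColor(np.ascontiguousarray(a),cv2.COLOR_BGR2HSV);h0=cv2.cvtColor(t0,cv2.COLOR_BGR2HSV)
for H in(h0,h):
    m=cv2.inRange(H,(100,150,40),(125,255,255))[215:260,95:170];print('jug blue centroid',[v.mean().round(1) for v in np.nonzero(m)],(m>0).sum())
```

```text
sprayer vs t8 2
jug 750 cup 0 carton 0 bin 0 pink 538
knob vs t2 0
jug blue centroid [np.float64(24.9), np.float64(39.6)] 1016
jug blue centroid [np.float64(24.7), np.float64(40.1)] 945
```

```bash
python3 -c "
from rig import env
print(env.hand_in())"
```

```text
the job is handed in; nothing more can be done
None
```

I turned the heat selector to the three-dot click, hung the sprayer by its trigger on the front rail, and handed the job in at about 27 s. `hand_in` gives no verdict.

**How the sprayer was hung:** the tool can't tilt, so I held the bottle lightly and let it swing to a lean. I then clamped it, hooked it over the rail from beyond the rail's left (+y) end, and let go.

**Last checks:**
- **Selector:** the pointer lines up with the three-dot mark. The knob area of the picture had not changed by the end.
- **Sprayer:** it hangs on the straight bar about 45 mm inside the left corner, with its bottle tilted back toward the ironer. It stayed still for over a second (2 pixels differed). I didn't measure the hook's offset from the rail axis after release, only the alignment before it, which agreed to about 2 mm.
- **Cup, carton and bin:** no pixels changed in their areas.
- **Jug:** its area showed many changed pixels, probably from the arm and its shadow. Its blue patch shifted only about 0.5 pixel (around 2 mm).
- **Pink look-alike:** its area also showed changed pixels, probably because the arm and its shadow were near it in the first picture. I didn't measure its position separately, but I never gripped it and it looks unmoved in the last view.
- **Robot:** the gripper was open and clear of everything.

**What didn't go as planned:** the sprayer slipped about 25 mm in the grip while I set its lean. I measured it again and corrected for that before hooking.

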